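# Find the correctly set lane of a slide feeder with a feeler gauge

## Robot

A 6-joint arm with a two-finger parallel gripper is mounted at the origin on a cart in front of the work surface, level with it; the furniture and walls round the work are solid. World frame = base frame: x ahead of the robot, y to its left, z up, the work surface at z = 0. Lengths are in m, angles in degrees, forces in N, time in s.
With the tool pointing down it reaches from about 0.4 to 0.825 m from the base axis. Payload 7 kg.
Tool frame: the origin (TCP) lies at the very end of the fingers, on their centre line; the grasp point (between the pads) lies 19 mm behind it; z points along the fingers, y is the line along which they close (so a half turn about z gives the same grasp; the last joint's range is limited). The gripper opens to 88 mm and grips with 3 to 60 N. Pads are 19 mm wide; open, the fingers measure 130 mm over their backs; the gripper's body (78 mm by 193 mm) begins 47 mm behind the grasp point.
Start: joints at [89.502, 20.546, 0.682, 0, -70.136, -16.507], TCP at [0.197, 0.645, 0.227] pointing down, gripper open.
Joint ranges: [-176.03, 176.03], [-82.01, 121.73], [-58.28, 71.71], [-173.87, 95.51], [-174.79, -0.11], [-173.66, 173.66]. Speed limits (degrees/s): [136.94, 136.94, 172.46, 180, 180, 180].

## Interface

Orientations are given as [roll, pitch, yaw] about the fixed x, y, z axes, in that order (R = Rz(yaw) Ry(pitch) Rx(roll)).
In Python, from plant import get_state, capture, close_job, regions_of gives the robot as it stands.
- The arm moves only by the tool jog_arm, never from a script. Its argument "moves" is a list of rows, each a list of 3 entries, a list of its own where there are three numbers: the shift along the tool's x, y, z in cm, then the turn about the tool's z in degrees, then the finger opening in cm, from 0 to 8.76. A call has 1 to 12 rows; each row shifts and turns the commanded pose from where the row before left it, along the tool's axes as they then stand; what a row does not reach is not made up. A row lasts 1/8 s, in which the tool goes at most 62.5 mm and 10.7 degrees, less where a joint would pass 70% of its speed; a pose out of reach is approached as far as the arm can. A call is refused whole if a number of a shift passes 6.25 or a number of a turn 10.7, either way. A call with a gripper value outside its range is refused whole. The fingers move at their own pace and stop on an object; "newtons" is the grip in N (left out, the last holds). Time passes only in rows, so rows that do not move let the fingers close. It gives the time, the measured TCP pose, the force, the opening and the grip force at its end, in the units of the state.
- get_state(): the state, without advancing time (a new reading comes with each control period).
- capture(name): name is "scene" or "side" or "wrist"; returns a dict with "pixels" (480x640x3 uint8, blue, green, red), "mtx" (3x3 intrinsics, pixels), "world_from_camera" (4x4, takes a point from camera to world coordinates); the wrist camera has in their place "hand_eye" (4x4, takes a point from camera to tool coordinates, whose origin is the TCP and whose axes are the flange's). Camera axes: x right, y down, z forward; pixel columns grow to the right and rows downward; lengths in m; the calibration is good to about 2 mm. A picture is of the moment at which its call begins: read the wrist's pose just before it. There is no depth.
- close_job(): hands the job in; it is judged then, once.
Trained networks look in a picture, given as the dict that the camera call returned (one of the last four; its "shot" number tells which), for a name from the list of things; names that differ only in an ending like _2 or _b are one class to them, and where a whole thing is asked for, a point or a joint stands for the part that bears it (a point fixed in the world has none). Each returns a list of dicts, best first, with "confidence" (0 to 1); they miss things now and then, are a little off and sometimes report something else, mostly with a low value. They report only what shows in the picture. A call takes as long as a camera call.
- regions_of(picture, thing): "pixels" (480x640 bool, what is visible of it) and "pixel" ([column, row] in pixels, amid what is visible of it).
The state is a dict: "time_s": time; "joints": joint angles; "qd": joint speeds; "joint_torque": joint torques, N m; "tcp_pos": TCP position; "eef_rot": TCP orientation; "contact_force": force on the tool from outside, world axes, zero at the start; "moment": the same for the moment, N m; "gripper_width": finger opening in m; "gripper_force": force on a finger pad.
Only numpy, scipy, OpenCV 4.12 (cv2) and the standard library are available. Lean on these libraries where they do the work, as an engineer would, in place of code of your own. Each camera call takes 0.05 s, during which the arm holds its last target. There are 200 camera calls.

## Task

The three lanes of the slide feeder's guide look alike, but only one has its sprung pressure pad set correctly. Pick the feeler gauge up by its upright fin and slide its blade flat into the lanes to judge the fit: one lane lets it in without any drag, one stops it part-way, and the correct one lets it in all the way with a light, steady drag. Leave the gauge in the correct lane, pushed fully home with its shoulder against the lane's front, let go of it, and leave the petri dish and the front specimen cup where they are.

Things in the scene. Friction and masses are not known exactly. Their poses are not given: they have to be found in the camera images.
- feeler: Feeler gauge, 140 mm long, 100 to 200 g: flat steel blade 60 long, 32 wide, 5 thick on a dark handle plate 80 long, 60 wide, 8 thick, with an upright black fin. Origin on the flat underside at the shoulder (where blade meets plate), on the centre line; x along the blade to its tip, y across, z up. Starts flat on the worktop, blade roughly away from the robot (within 0.5 rad).
- feeler_grip (a point): Grasp point in the gauge's fin, 42 mm behind the shoulder, 34 mm above the underside. The fin is 46 mm long (x), 14 mm thick (y) and rises from 8 to 54 mm above the underside; grasp it across its thickness.
- feeler_tip (a point): Middle of the blade's tip, 60 mm ahead of the shoulder, 1 mm above the flat underside. The last 15 mm of the blade taper on top from 5 to 2 mm. With the shoulder against the lane's front the tip is 60 mm inside.
- guide: Fixed aluminium guide, three equal lanes side by side: 232 mm wide (y), 42 mm high, 75 mm deep plus a 30 mm apron in front; a thumb screw over each lane rises to 49 mm. Origin on the worktop under the middle of the lanes' front face; x points into the lanes, y to the left, z up. The deck on which the blade slides is 15 mm above the worktop and runs out onto the apron.
- mouth_left (a point): Middle of the left lane's mouth (+y of the guide) at the front face, on the deck, 15 mm above the worktop. Lanes are 66 mm apart and 40 mm wide between walls with rounded fronts; a lip 8 to 18 mm inside leaves 11 mm above the deck. Behind it, hidden, sits the pressure pad: sloping lead-in from 20 mm, flat from 36 mm inside.
- mouth_middle (a point): The same point of the middle lane. Which lane is which varies. Correctly set lane: a spring presses the pad on the blade with about 10 N; the drag is 5 to 8 N through the last 20 mm (8 to 15 N to enter) and the blade is held down. Loose lane: pad fixed 10 mm above the deck, no touch. Tight lane: pad rigid, 1 mm above the deck, stops the tip some 30 to 40 mm inside.
- mouth_right (a point): The same point of the right-hand lane (-y of the guide). A tall fixed microscope stands behind and to the right of the guide, about 0.6 m ahead of the robot at y = 0: keep the arm clear of it.
- petri_center (a point): Centre of a loose covered petri dish, 56 mm across, 12 mm high; to be left alone.
- cup_center (a point): Centre of a loose capped specimen cup near the front edge of the worktop, 59 mm across, 75 mm high; to be left alone.

How it is judged (in metres and radians):
At the end, for the whole second after the job is handed in: The gauge lies at rest in the lane whose sprung pad presses it onto the deck (over 3 N between gauge and guide, which only that lane gives), its tip at least 50 mm inside the lane (60 mm is fully home), pointing straight in within 0.15 rad (x of feeler_tip in the frame of guide above 0.05 m and z of feeler_tip in the frame of guide below 0.022 m and angle between the x axis of feeler and the x axis of guide, either way round below 0.15 rad and contact force between feeler and guide above 3 N and linear speed of feeler below 0.02 m/s); the robot touches nothing.
It fails at once if the petri dish is pushed away by more than 30 mm (distance of petri_center from where it was at the start of the episode above 0.03 m).
It fails at once if the specimen cup is pushed away by more than 30 mm (distance of cup_center from where it was at the start of the episode above 0.03 m).
It also fails if it takes over 72 s, if anything falls off the work surface, if the arm or the gripper's body presses on something with over 40 N, if the wrist force passes 120 N, or if a joint passes its speed limit or range.

## Working session

There is one attempt and no reset: what is moved stays moved. The work goes in short steps, Python scripts to look and compute and a tool call to move; the robot and the scene stay as the last step left them, time stands still between calls to the robot, and variables do not carry over. Pictures are saved under pics/ and viewed, at most 10 in all, crops included, and the job is handed in when it is done.

Besides the shell and the picture viewer there is one more tool, called in YAML: its name, and indented under it one key for each argument. jog_arm: Moves the arm, as the interface text tells. Its arguments: {"type":"object","properties":{"moves":{"type":"array"},"newtons":{"type":"number"}},"required":["moves"]}

```bash
mkdir -p pics
cat > h.py <<'E'
import numpy as np, cv2
from plant import get_state, capture, close_job, regions_of
def ray(c,px,T=None):
    T=c["world_from_camera"] if T is None else T
    d=T[:3,:3]@np.linalg.solve(c["mtx"],[px[0],px[1],1]); return T[:3,3],d
def atz(c,px,z,T=None):
    o,d=ray(c,px,T); return o+d*(z-o[2])/d[2]
E
python3 - <<'E'
from h import *
s=get_state(); print(s)
for n in ("scene","side"):
    c=capture(n); cv2.imwrite(f"pics/{n}0.png",c["pixels"]); print(n,c["world_from_camera"].round(3).tolist(),c["mtx"].tolist())
    for t in ("feeler","guide","petri_center","cup_center"):
        for r in regions_of(c,t)[:2]:
            print(t,round(r["confidence"],2),r["pixel"],atz(c,r["pixel"],0.01).round(3))
E
```

```text
{'time_s': 0.0, 'joints': array([ 8.95032419e+01,  2.05915738e+01,  6.31749002e-01, -2.04182879e-02,
       -7.01373741e+01, -1.65070353e+01]), 'qd': array([ 0.04887981,  0.04390768, -0.05043431, -0.09858995,  0.01960511,
        0.02236072]), 'joint_torque': array([-1.34668764e-03, -5.82711196e+01,  2.93064219e+01,  6.99761957e+00,
        7.26358965e-03, -1.56433121e-04]), 'tcp_pos': array([0.1972727 , 0.64498694, 0.22560483]), 'eef_rot': array([ 1.79901353e+02, -9.21690514e-03, -1.70107393e+01]), 'contact_force': array([-0.24990666, -0.1527715 , -0.04074714]), 'moment': array([-0.02656856,  0.00858306, -0.01691411]), 'gripper_force': 0.0, 'gripper_width': 0.087529616511502}
scene [[0.884, -0.293, 0.363, 0.128], [-0.467, -0.549, 0.693, -0.603], [-0.004, -0.783, -0.622, 0.718], [0.0, 0.0, 0.0, 1.0]] [[486.55642793726395, 0.0, 320.1181047745671], [0.0, 486.55642793726395, 239.56941908817913], [0.0, 0.0, 1.0]]
feeler 0.94 [412.5, 365.9] [ 0.518 -0.207  0.01 ]
guide 0.64 [326.4, 219.2] [0.592 0.249 0.01 ]
petri_center 0.93 [348.1, 285.3] [0.521 0.022 0.01 ]
petri_center 0.21 [409.5, 365.7] [ 0.513 -0.205  0.01 ]
cup_center 0.97 [249.6, 166.0] [0.521 0.583 0.01 ]
side [[0.92, -0.22, 0.326, 0.098], [-0.392, -0.477, 0.787, -0.853], [-0.018, -0.851, -0.525, 0.731], [0.0, 0.0, 0.0, 1.0]] [[599.2464812090594, 0.0, 311.6845227254539], [0.0, 599.2464812090594, 223.15845717183856], [0.0, 0.0, 1.0]]
feeler 0.86 [375.5, 355.8] [ 0.476 -0.207  0.01 ]
feeler 0.34 [326.0, 218.9] [0.583 0.233 0.01 ]
guide 0.77 [326.0, 216.1] [0.589 0.244 0.01 ]
petri_center 0.92 [340.0, 277.0] [0.517 0.017 0.01 ]
cup_center 0.73 [249.0, 165.6] [0.508 0.576 0.01 ]
```

View pics/scene0.png

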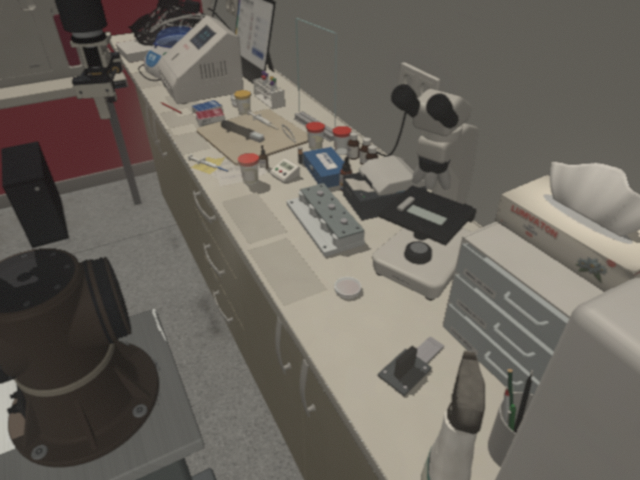

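View pics/side0.png

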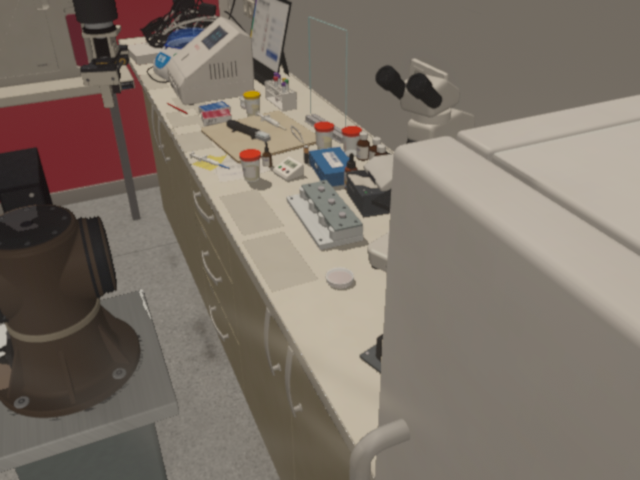

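The scene picture shows the gauge at (412,366) with its tip at about (436,343). The guide's apron edge runs from (290,203) to (330,252), the petri dish is at (348,288) and the cup at (250,168).

```bash
cat >> h.py <<'E'
def wrap(a): return (a+180)%360-180
def plan(pos,yaw,n,s=None,p0=None,y0=None):
    s=s or get_state(); p=np.array(s["tcp_pos"] if p0 is None else p0); y=s["eef_rot"][2] if y0 is None else y0
    d=(np.array(pos)-p)/n; t=-wrap(yaw-y)/n
    for i in range(n):
        a=np.radians(y); c,q=np.cos(a),np.sin(a)
        print([[round(float(v)*100,2) for v in (d[0]*c+d[1]*q, d[0]*q-d[1]*c, -d[2])],round(float(t),2)]); y-=t
E
python3 - <<'E'
from h import *
c=capture("scene")
for n,px,z in (("tip",(436,343),.003),("plateL",(380,374),.008),("plateBot",(402,393),.008),("plateR",(431,371),.008),("apL",(290,203),.0),("apR",(330,253),.0),("apR2",(362,240),.04)):
    print(n,atz(c,px,z).round(3))
plan((0.45,0.25,0.25),-17,8)
E
```

```text
tip [ 0.591 -0.182  0.003]
plateL [ 0.459 -0.194  0.008]
plateBot [ 0.471 -0.243  0.008]
plateR [ 0.541 -0.23   0.008]
apL [0.549 0.369 0.   ]
apR [0.544 0.142 0.   ]
apR2 [0.605 0.106 0.04 ]
[[4.47, 3.8, -0.29], -0.0]
[[4.47, 3.8, -0.29], -0.0]
[[4.47, 3.8, -0.29], -0.0]
[[4.47, 3.8, -0.29], -0.0]
[[4.47, 3.8, -0.29], -0.0]
[[4.47, 3.8, -0.29], -0.0]
[[4.47, 3.8, -0.29], -0.0]
[[4.46, 3.8, -0.29], -0.0]
```

jog_arm:
  moves:
    - [[4.47, 3.8, -0.3], 0, 8.7]
    - [[4.47, 3.8, -0.3], 0, 8.7]
    - [[4.47, 3.8, -0.3], 0, 8.7]
    - [[4.47, 3.8, -0.3], 0, 8.7]
    - [[4.47, 3.8, -0.3], 0, 8.7]
    - [[4.47, 3.8, -0.3], 0, 8.7]
    - [[4.47, 3.8, -0.3], 0, 8.7]
    - [[4.47, 3.8, -0.3], 0, 8.7]
    - [[0, 0, 0], 0, 8.7]
    - [[0, 0, 0], 0, 8.7]
    - [[0, 0, 0], 0, 8.7]

```text
time_s: 1.92
tcp_pos: [0.4501, 0.251, 0.2505]
eef_rot: [-180.0, 0.0, -16.9]
contact_force: [-0.8, -0.6, -0.2]
gripper_width: 0.0869
gripper_force: 0.0
```

Run:
```python
from h import *
s=get_state(); print(s["time_s"],s["tcp_pos"],s["eef_rot"],s["joints"].round(1),s["contact_force"])
c=capture("wrist"); cv2.imwrite("pics/w1.png",c["pixels"]); print(c["hand_eye"].round(3).tolist(), c["mtx"].tolist())
from scipy.spatial.transform import Rotation as R
T=np.eye(4);T[:3,:3]=R.from_euler("xyz",s["eef_rot"],degrees=True).as_matrix();T[:3,3]=s["tcp_pos"];T=T@c["hand_eye"]
np.savez("w1",T=T,m=c["mtx"])
for r in regions_of(c,"guide"): print(r["confidence"],r["pixel"],atz(c,r["pixel"],.03,T))
plan((0.47,-0.2,0.25),17,9)
```

```text
1.925 [0.45005584 0.25101348 0.25052512] [-1.79994714e+02  5.42694070e-03 -1.69369767e+01] [ 51.    4.5 -17.   -0.  -68.5  22.1] [-0.76763215 -0.59610015 -0.20673447]
[[-0.001, -0.968, -0.251, 0.067], [1.0, -0.001, -0.0, 0.001], [0.0, -0.251, 0.968, -0.159], [0.0, 0.0, 0.0, 1.0]] [[410.19272398046286, 0.0, 322.07235844950804], [0.0, 410.19272398046286, 234.17755619999468], [0.0, 0.0, 1.0]]
0.87 [267.1, 62.9] [0.58005547 0.26002787 0.03      ]
[[1.67, 4.73, 0.01], -3.77]
[[1.36, 4.83, 0.01], -3.77]
[[1.04, 4.91, 0.01], -3.77]
[[0.71, 4.97, 0.01], -3.77]
[[0.38, 5.0, 0.01], -3.77]
[[0.05, 5.02, 0.01], -3.77]
[[-0.28, 5.01, 0.01], -3.77]
[[-0.6, 4.98, 0.01], -3.77]
[[-0.93, 4.93, 0.01], -3.77]
```

View pics/w1.png

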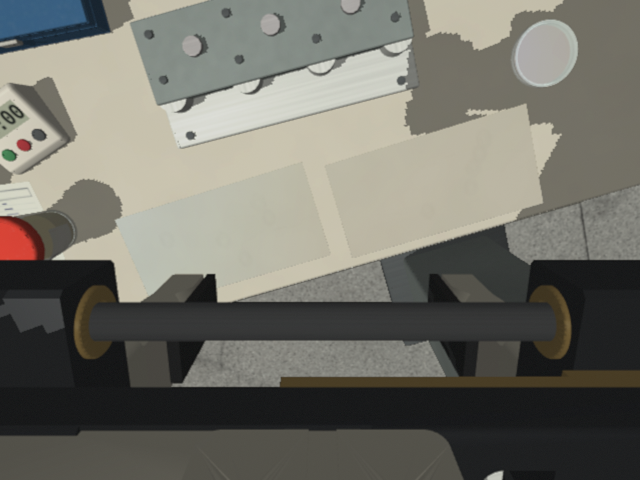

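The wrist view shows three thumb screws at (191,45), (270,23) and (350,3). The apron corners are at (181,148) and (413,89), and the petri dish is at (545,53).

Run:
```python
from h import *
w=np.load("w1.npz");c={"mtx":w["m"]}
for n,px,z in (("s1",(191,45),.049),("s2",(270,23),.049),("s3",(350,3),.049),("apL",(181,147),.015),("apR",(411,89),.015),("topL",(158,103),.042),("topR",(415,38),.042),("petri",(545,53),.012),("backL",(132,22),.042)):
    print(n,atz(c,px,z,w["T"]).round(4))
```

```text
s1 [0.6076 0.3132 0.049 ]
s2 [0.6043 0.2467 0.049 ]
s3 [0.5994 0.1814 0.049 ]
apL [0.5365 0.3627 0.015 ]
apR [0.5234 0.1431 0.015 ]
topL [0.575  0.3586 0.042 ]
topR [0.5605 0.1364 0.042 ]
petri [0.5181 0.02   0.012 ]
backL [0.6396 0.3545 0.042 ]
```

jog_arm:
  moves:
    - [[1.67, 4.73, 0], -3.77, 8.7]
    - [[1.36, 4.83, 0], -3.77, 8.7]
    - [[1.04, 4.91, 0], -3.77, 8.7]
    - [[0.71, 4.97, 0], -3.77, 8.7]
    - [[0.38, 5.0, 0], -3.77, 8.7]
    - [[0.05, 5.02, 0], -3.77, 8.7]
    - [[-0.28, 5.01, 0], -3.77, 8.7]
    - [[-0.6, 4.98, 0], -3.77, 8.7]
    - [[-0.93, 4.93, 0], -3.77, 8.7]
    - [[0, 0, 0], 0, 8.7]
    - [[0, 0, 0], 0, 8.7]
    - [[0, 0, 0], 0, 8.7]

```text
time_s: 3.52
tcp_pos: [0.4701, -0.1998, 0.2506]
eef_rot: [-180.0, -0.0, 17.0]
contact_force: [0.9, -0.8, 0.5]
gripper_width: 0.0872
gripper_force: 0.0
```

```bash
cat >> h.py <<'E'
from scipy.spatial.transform import Rotation as R
def wrist(name):
    s=get_state(); c=capture("wrist"); cv2.imwrite(f"pics/{name}.png",c["pixels"])
    T=np.eye(4);T[:3,:3]=R.from_euler("xyz",s["eef_rot"],degrees=True).as_matrix();T[:3,3]=s["tcp_pos"];T=T@c["hand_eye"]
    np.savez(name,T=T,m=c["mtx"]); return s,c,T
E
python3 - <<'E'
from h import *
s,c,T=wrist("w2")
print(s["time_s"],s["tcp_pos"],s["eef_rot"],s["joints"].round(1))
for r in regions_of(c,"feeler"): print(r["confidence"],r["pixel"],atz(c,r["pixel"],.01,T))
E
```

```text
3.525 [ 0.4700517  -0.19982511  0.25064783] [-1.79998146e+02 -1.09857793e-02  1.70114734e+01] [ -1.    4.  -17.5  -0.  -68.4 108. ]
0.59 [339.4, 151.5] [ 0.51827055 -0.20325256  0.01      ]
```

View pics/w2.png

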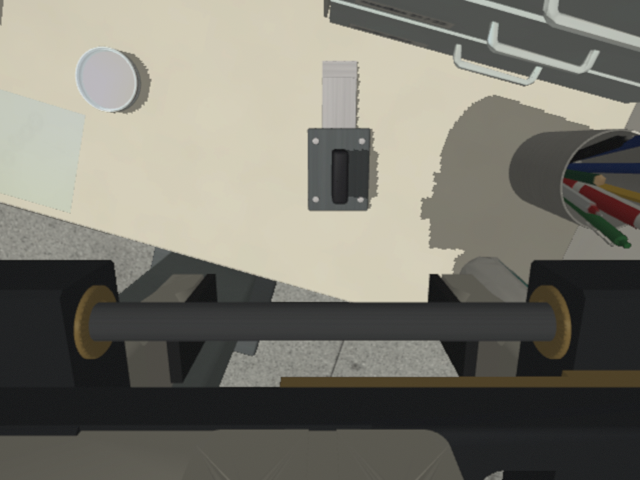

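The gauge is aligned with the image. Its plate corners are at (308,128), (370,128), (308,210) and (370,210), the tip is at (339.5,62) and the fin at (340,177).

Run:
```python
from h import *
w=np.load("w2.npz");c={"mtx":w["m"]};T=w["T"]
tip=atz(c,(339.5,62),.001,T); f=atz(c,(339,128),.008,T); b=atz(c,(339,210),.008,T)
fin0=atz(c,(340,150),.054,T);fin1=atz(c,(340.5,203),.054,T)
print(tip,f,b,fin0,fin1)
y=np.degrees(np.arctan2(*(tip-b)[1::-1]));print("yaw",y)
u=(tip-b)/np.linalg.norm(tip-b)
print((f-u*.042),(fin0+fin1)/2, b+u*.038)
g=(f-u*.042+fin0*.5+fin1*.5)/2
print(g); plan((g[0],g[1],.10),17,3); plan((g[0],g[1],.017),17,2,p0=(g[0],g[1],.10),y0=17)
```

```text
[ 0.59569659 -0.17922065  0.001     ] [ 0.53892986 -0.19639946  0.008     ] [ 0.46352962 -0.22025044  0.008     ] [ 0.52136634 -0.20093364  0.054     ] [ 0.47797082 -0.21515049  0.054     ]
yaw 17.2463843435166
[ 0.49886945 -0.20883578  0.01012173] [ 0.49966858 -0.20804206  0.054     ] [ 0.49977475 -0.20899853  0.00608034]
[ 0.49926901 -0.20843892  0.03206087]
[[0.85, 0.56, 5.03], 0.01]
[[0.85, 0.56, 5.03], 0.01]
[[0.85, 0.56, 5.03], 0.01]
[[0.0, 0.0, 4.15], 0.0]
[[0.0, 0.0, 4.15], 0.0]
```

jog_arm:
  moves:
    - [[0.85, 0.56, 5.03], 0, 8.7]
    - [[0.85, 0.56, 5.03], 0, 8.7]
    - [[0.85, 0.56, 5.03], 0, 8.7]
    - [[0, 0, 4.2], 0, 8.7]
    - [[0, 0, 4.2], 0, 8.7]
    - [[0, 0, 0], 0, 8.7]
    - [[0, 0, 0], 0, 3]
    - [[0, 0, 0], 0, 0]
    - [[0, 0, 0], 0, 0]
    - [[0, 0, 0], 0, 0]
    - [[0, 0, 0], 0, 0]
    - [[0, 0, 0], 0, 0]
  newtons: 50

```text
time_s: 5.12
tcp_pos: [0.4991, -0.2097, 0.0157]
eef_rot: [180.0, 0.0, 16.9]
contact_force: [0.1, 0.4, 0.4]
gripper_width: 0.0323
gripper_force: 0.0
```

jog_arm:
  moves:
    - [[0, 0, 0], 0, 0]
    - [[0, 0, 0], 0, 0]
    - [[0, 0, 0], 0, 0]
    - [[0, 0, 0], 0, 0]
    - [[0, 0, 0], 0, 0]
    - [[0, 0, -0.5], 0, 0]
    - [[0, 0, -3], 0, 0]
    - [[0, 0, -5], 0, 0]
    - [[0, 0, -3.5], 0, 0]
    - [[0, 0, 0], 0, 0]

```text
time_s: 6.38
tcp_pos: [0.501, -0.21, 0.139]
eef_rot: [179.9, -0.3, 16.9]
contact_force: [0.8, -0.1, -2.0]
gripper_width: 0.0141
gripper_force: 50.0
```

Run:
```python
from h import *
s=get_state();print(s)
plan((0.405,0.259,.125),-3.6,10)
```

```text
{'time_s': 6.375, 'joints': array([-2.03877004e+00,  1.23369867e+01, -2.32127791e+01,  3.99716266e-02,
       -5.40887828e+01,  1.08957297e+02]), 'qd': array([-0.02263754,  2.46962149, -3.33566548, -1.28924355,  2.13578952,
        0.06843424]), 'joint_torque': array([-4.83389315e-02, -4.56057429e+01,  2.71436316e+01,  6.51027337e+00,
       -4.82296273e-01,  2.28529185e-03]), 'tcp_pos': array([ 0.50103846, -0.20997129,  0.1390416 ]), 'eef_rot': array([179.85182054,  -0.33127498,  16.94229757]), 'contact_force': array([ 0.82942894, -0.14688367, -1.96749859]), 'moment': array([-0.07261467, -0.02790741,  0.01267866]), 'gripper_force': 49.96165573596954, 'gripper_width': 0.01413743654668523}
[[0.45, -4.77, 0.14], 2.05]
[[0.28, -4.78, 0.14], 2.05]
[[0.11, -4.79, 0.14], 2.05]
[[-0.07, -4.79, 0.14], 2.05]
[[-0.24, -4.78, 0.14], 2.05]
[[-0.41, -4.77, 0.14], 2.05]
[[-0.58, -4.75, 0.14], 2.05]
[[-0.75, -4.73, 0.14], 2.05]
[[-0.92, -4.7, 0.14], 2.05]
[[-1.09, -4.66, 0.14], 2.05]
```

jog_arm:
  moves:
    - [[0.45, -4.77, 0.14], 2.05, 0]
    - [[0.28, -4.78, 0.14], 2.05, 0]
    - [[0.11, -4.79, 0.14], 2.05, 0]
    - [[-0.07, -4.79, 0.14], 2.05, 0]
    - [[-0.24, -4.78, 0.14], 2.05, 0]
    - [[-0.41, -4.77, 0.14], 2.05, 0]
    - [[-0.58, -4.75, 0.14], 2.05, 0]
    - [[-0.75, -4.73, 0.14], 2.05, 0]
    - [[-0.92, -4.7, 0.14], 2.05, 0]
    - [[-1.09, -4.66, 0.14], 2.05, 0]
    - [[0, 0, 0], 0, 0]
    - [[0, 0, 0], 0, 0]

```text
time_s: 7.88
tcp_pos: [0.4023, 0.2588, 0.1207]
eef_rot: [179.9, 0.1, -3.5]
contact_force: [0.4, 0.6, -3.0]
gripper_width: 0.0137
gripper_force: 50.0
```

Run:
```python
from h import *
s,c,T=wrist("w3"); print(s["tcp_pos"],s["eef_rot"],s["contact_force"],s["time_s"])
for t in ("feeler","guide"):
  for r in regions_of(c,t): print(t,r["confidence"],r["pixel"])
```

```text
[0.40227844 0.25881625 0.12071765] [ 1.79902737e+02  7.67372933e-02 -3.53112558e+00] [ 0.44077862  0.57470436 -2.9642922 ] 7.875
feeler 0.71 [321.7, 194.0]
guide 0.58 [314.2, 16.5]
```

View pics/w3.png

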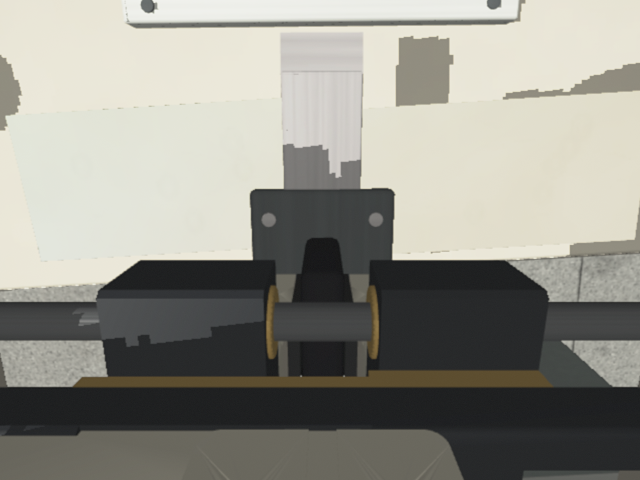

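The gauge sits straight in the grip, centred on column 322. The apron's front edge runs from (127,25) to (519,21), centred on column 323, so the guide's yaw is about 0.5° more than the tool's.

Run:
```python
from h import *
w=np.load("w3.npz");c={"mtx":w["m"]};T=w["T"]
a=atz(c,(127,22),.015,T);b=atz(c,(519,18),.015,T);print(a,b,(a+b)/2,np.degrees(np.arctan2(-(a-b)[0],(a-b)[1])),np.linalg.norm(a-b))
print(atz(c,(321.5,33),.107,T))
y=-3.0;u=np.array([np.cos(np.radians(y)),np.sin(np.radians(y)),0])
m=(a+b)/2+u*.03; print("mouth",m)
p=m-u*(.102+.040); p[2]=.032; print(p); q=p.copy(); q[2]=.06
p2=m-u*(.102+.055);p2[2]=.032
plan(p2,y,4); plan(m-u*.106+[0,0,.017],y,1,p0=p2,y0=y)
```

```text
[0.53637257 0.36412323 0.015     ] [0.52421998 0.1344028  0.015     ] [0.53029628 0.24926302 0.015     ] -3.0282173641096644 0.2300416499211795
[0.50463413 0.25173141 0.107     ]
mouth [0.56025516 0.24769294 0.015     ]
[0.41844977 0.25512464 0.032     ]
[[0.02, 0.06, 2.23], -0.16]
[[0.02, 0.06, 2.23], -0.16]
[[0.02, 0.06, 2.23], -0.16]
[[0.02, 0.06, 2.23], -0.16]
[[5.1, 0.0, -0.0], -0.0]
```

jog_arm:
  moves:
    - [[0.02, 0.06, 2.2], -0.16, 0]
    - [[0.02, 0.06, 2.2], -0.16, 0]
    - [[0.02, 0.06, 2.2], -0.16, 0]
    - [[0.02, 0.06, 2.2], -0.16, 0]
    - [[0, 0, 0], 0, 0]
    - [[2.5, 0, 0], 0, 0]
    - [[2.5, 0, 0], 0, 0]
    - [[0, 0, 0], 0, 0]
    - [[0, 0, 0], 0, 0]
    - [[0, 0, 0], 0, 0]

```text
time_s: 9.28
tcp_pos: [0.4532, 0.2543, 0.0341]
eef_rot: [-180.0, -0.0, -2.9]
contact_force: [0.4, -0.6, -1.1]
gripper_width: 0.0136
gripper_force: 50.0
```

jog_arm:
  moves:
    - [[0, 0.09, 0.2], 0, 0]
    - [[0, 0, 0], 0, 0]
    - [[0.8, 0, 0], 0, 0]
    - [[0.8, 0, 0], 0, 0]
    - [[0.8, 0, 0], 0, 0]
    - [[0, 0, 0], 0, 0]
    - [[0, 0, 0], 0, 0]

```text
time_s: 10.15
tcp_pos: [0.4774, 0.2521, 0.0315]
eef_rot: [180.0, 0.0, -3.0]
contact_force: [-0.2, 0.2, -3.3]
gripper_width: 0.0141
gripper_force: 50.0
```

jog_arm:
  moves:
    - [[0.4, 0, 0], 0, 0]
    - [[0.4, 0, 0], 0, 0]
    - [[0, 0, 0], 0, 0]
    - [[0, 0, 0], 0, 0]

```text
time_s: 10.65
tcp_pos: [0.4854, 0.2518, 0.0316]
eef_rot: [180.0, 0.0, -2.9]
contact_force: [0.1, 0.1, -2.0]
gripper_width: 0.0134
gripper_force: 50.0
```

jog_arm:
  moves:
    - [[0.3, 0, 0], 0, 0]
    - [[0.3, 0, 0], 0, 0]
    - [[0, 0, 0], 0, 0]
    - [[0, 0, 0], 0, 0]

```text
time_s: 11.15
tcp_pos: [0.4915, 0.2515, 0.0316]
eef_rot: [180.0, 0.0, -2.9]
contact_force: [0.1, 0.6, -2.2]
gripper_width: 0.0138
gripper_force: 50.0
```

jog_arm:
  moves:
    - [[0.3, 0, 0], 0, 0]
    - [[0.3, 0, 0], 0, 0]
    - [[0, 0, 0], 0, 0]
    - [[0, 0, 0], 0, 0]

```text
time_s: 11.65
tcp_pos: [0.4969, 0.2507, 0.0311]
eef_rot: [179.9, 0.1, -3.0]
contact_force: [-2.3, -0.1, -8.3]
gripper_width: 0.0137
gripper_force: 50.0
```

jog_arm:
  moves:
    - [[0.3, 0, 0], 0, 0]
    - [[0.3, 0, 0], 0, 0]
    - [[0, 0, 0], 0, 0]

```text
time_s: 12.02
tcp_pos: [0.502, 0.2501, 0.0311]
eef_rot: [179.9, 0.2, -3.0]
contact_force: [-7.4, -0.4, -4.7]
gripper_width: 0.0138
gripper_force: 50.0
```

jog_arm:
  moves:
    - [[0.25, 0, 0], 0, 0]
    - [[0.25, 0, 0], 0, 0]

```text
time_s: 12.28
tcp_pos: [0.5063, 0.2497, 0.0311]
eef_rot: [179.9, 0.2, -3.0]
contact_force: [-11.1, 0.1, -1.8]
gripper_width: 0.0136
gripper_force: 50.0
```

jog_arm:
  moves:
    - [[0.25, 0, 0], 0, 0]
    - [[0.25, 0, 0], 0, 0]

```text
time_s: 12.52
tcp_pos: [0.512, 0.2496, 0.0311]
eef_rot: [179.9, 0.1, -3.0]
contact_force: [-6.2, -1.1, -4.3]
gripper_width: 0.0143
gripper_force: 50.0
```

jog_arm:
  moves:
    - [[0.2, 0, 0], 0, 0]
    - [[0.2, 0, 0], 0, 0]

```text
time_s: 12.78
tcp_pos: [0.5161, 0.2495, 0.0311]
eef_rot: [179.9, 0.1, -3.0]
contact_force: [-6.4, 0.2, -5.3]
gripper_width: 0.014
gripper_force: 50.0
```

jog_arm:
  moves:
    - [[0.15, 0, 0], 0, 0]
    - [[0.15, 0, 0], 0, 0]

```text
time_s: 13.02
tcp_pos: [0.5175, 0.2494, 0.0311]
eef_rot: [179.9, 0.3, -3.0]
contact_force: [-20.3, 5.3, 5.9]
gripper_width: 0.0138
gripper_force: 50.0
```

jog_arm:
  moves:
    - [[0.15, 0, 0], 0, 0]
    - [[0.15, 0, 0], 0, 0]

```text
time_s: 13.28
tcp_pos: [0.5179, 0.2494, 0.0312]
eef_rot: [179.9, 0.5, -3.0]
contact_force: [-36.1, 10.6, 14.8]
gripper_width: 0.0137
gripper_force: 50.0
```

The drag stayed at about 6 N and the shoulder has now hit the front, so this is the correct lane. I'll relax the push, release and rise.

jog_arm:
  moves:
    - [[-0.35, 0, 0], 0, 0]
    - [[0, 0, 0], 0, 0]
    - [[0, 0, 0], 0, 4]
    - [[0, 0, 0], 0, 4]
    - [[0, 0, 0], 0, 4]
    - [[0, 0, 0], 0, 5]
    - [[0, 0, 0], 0, 5]

```text
time_s: 14.15
tcp_pos: [0.5201, 0.2501, 0.0317]
eef_rot: [-180.0, -0.0, -2.9]
contact_force: [0.1, 0.2, 0.3]
gripper_width: 0.0492
gripper_force: 0.0
```

jog_arm:
  moves:
    - [[0, 0, -1], 0, 5]
    - [[0, 0, -3], 0, 5]
    - [[0, 0, -4], 0, 5]
    - [[-2, 0, -5], 0, 5]
    - [[-4, 0, -4], 0, 5]
    - [[0, 0, 0], 0, 5]
    - [[0, 0, 0], 0, 5]
    - [[0, 0, 0], 0, 5]

```text
time_s: 15.15
tcp_pos: [0.46, 0.2528, 0.2007]
eef_rot: [179.9, 0.1, -3.0]
contact_force: [0.2, -0.7, -0.3]
gripper_width: 0.0499
gripper_force: 0.0
```

Run:
```python
from h import *
s,c,T=wrist("w4"); print(s["tcp_pos"],s["contact_force"],s["time_s"])
```

```text
[0.46004463 0.25280686 0.200735  ] [ 0.17315111 -0.71504982 -0.28435797] 15.15
```

View pics/w4.png

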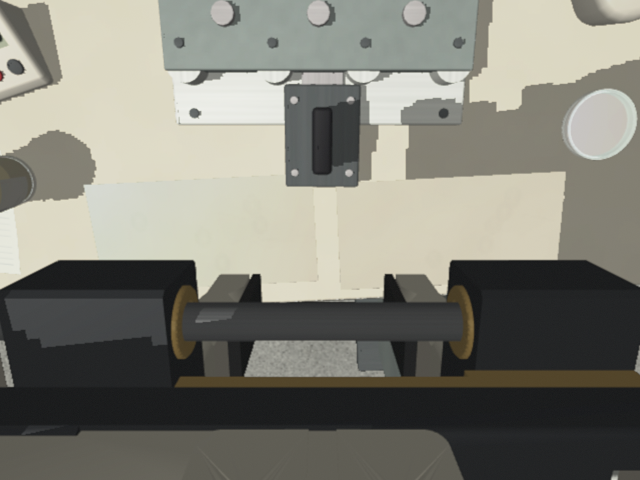

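The gauge lies straight in the middle lane. Its plate front is at row 85, against the wall fronts at about row 83, and the apron edge is at row 123. I'll check the depth once before handing in.

Run:
```python
from h import *
w=np.load("w4.npz");c={"mtx":w["m"]};T=w["T"]
a=atz(c,(322,123),.015,T);p=atz(c,(322,85),.023,T);b=atz(c,(322,185),.023,T);print(p-a,p-b,a,p)
d=np.linalg.norm((p-a)[:2]); print(d)
if d>.024: print(close_job())
```

```text
[ 0.02829452 -0.00147866  0.008     ] [ 0.07751969 -0.00407576  0.        ] [0.53074491 0.24803237 0.015     ] [0.55903943 0.24655371 0.023     ]
0.028333129060919105
the job is handed in; nothing more can be done
None
```

The gauge is in the middle lane, pushed home against the lane front with a steady drag of about 6 N. I let go of it, didn't touch the petri dish or cup, and handed the job in at about 15 s; no verdict was shown. I did not try the other two lanes, since the middle one already matched the correct fit.

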